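Turn the ice tray over into its ice box and press the ice out

TASK

The ice tray stands on the silicone mat with its clear ice box upside down over it. Turn the two over together, without taking them apart, so that the box stands on its base with the tray upside down on top, then press the tray's release button fully down and let it come back up, so that the ice drops into the box. Lift the empty tray off, set it down flat on the worktop or mat beside the box, and leave the box standing upright with all the ice in it and the other things where they are.

Things in the scene. Friction and masses are not known exactly. Their poses are not given: they have to be found in the camera images.
- tray: White ice tray, 3 compartments, mouth up at first, 0.15 kg + ice. Origin: centre of underside; x along, y across, z to the mouth. Skirt 124 x 64 mm, z 0 to 30 mm, ends in a shoulder; neck 113 x 53 mm on it, z 30 to 50 mm, plugs into the box. Underside: rim 4 mm thick round a recess 116 x 56 mm with the button. Grasp across the 64 mm skirt; turned over, 30 mm of it stand above the box.
- box: Clear plastic box 121 x 61 x 61 mm high, walls 2.5, floor 3, 0.14 kg. Origin: centre of its base outside; x along, y across, z to the mouth. Starts upside down over the tray's neck, rim on the shoulder: 20 mm overlap, 1.5 mm play all round, nothing else holds them, but tipped over sideways they stay nested. Pair: 124 x 64 x 91 mm high, either way up.
- tray_mouth (a point): Centre of the tray's mouth, 50 mm from its underside. Nested, it lies 20 mm inside the box's mouth.
- box_mouth (a point): Centre of the box's open mouth, 61 mm from its base.
- button (a joint): Release button in the tray's underside: 0 out, 0.009 m fully pressed (into the tray, towards its mouth). Spring: 2 N at the start, 5 N at full travel; the first time about 10 N near the start of its travel, where the ice snaps out of the small spring nibs that hold it. Springs back by itself.
- button_face (a point): Centre of the button's outer face, a grey pad 64 x 34 mm (along tray x, y), 4 mm below the recess's rim when out. Out of reach while the tray stands on its underside.
- mat: Dark grey silicone mat 165 x 420 mm (x, y), 5 mm thick, fixed; origin: centre of its underside. It grips (friction above 1.1; bare worktop 0.6): a box pushed high on its side tips over its far lower edge, not slides; the fingertip must rise round that edge with it, or it jams. The pair stands near one end, length roughly along x; the mat's middle is clear for two tips sideways (0.155 m in all).
- ice0: Block of clear ice, 31 x 42 x 22 mm, 0.026 kg, one of three in the tray's compartments under the box. Origin: centre of its underside. A groove 3 mm above its underside sits on spring nibs that hold it in the tray, also upside down, until the button is pressed (a hard knock may free it into the box, which does no harm).
- ice1: Block of clear ice, 31 x 42 x 22 mm, 0.026 kg, one of three in the tray's compartments under the box. Origin: centre of its underside. A groove 3 mm above its underside sits on spring nibs that hold it in the tray, also upside down, until the button is pressed (a hard knock may free it into the box, which does no harm).
- ice2: Block of clear ice, 31 x 42 x 22 mm, 0.026 kg, one of three in the tray's compartments under the box. Origin: centre of its underside. A groove 3 mm above its underside sits on spring nibs that hold it in the tray, also upside down, until the button is pressed (a hard knock may free it into the box, which does no harm).
- scourer: Steel wool scourer, 65 x 48 x 24 mm, lying near the other end of the mat. Not to be disturbed. Origin: centre of its underside.
- salt: Salt shaker, 44 mm across, 90 mm high, behind the mat. Not to be disturbed. Origin: centre of its underside.
- spice: Spice jar, 41 mm across, 105 mm high, behind the mat. Not to be disturbed. Origin: centre of its underside.
- lighter: Long gas lighter, 182 mm, lying to the right of the mat. Not to be disturbed. Origin: centre of its underside.
- tomato: Tomato, 58 mm, behind the mat's right end. Not to be disturbed. Origin: centre of its underside.
- matches: Matchbox, 54 x 41 x 15 mm, behind the mat. Not to be disturbed. Origin: centre of its underside.

How it is judged:
By the outcome, as a careful person would: the job done as asked, in the order asked, and still so for the second after the job is handed in, with the robot touching nothing.
It also fails if it takes over 58 s, if anything falls off the work surface, if the arm or the gripper's body presses on something with over 40 N, if the wrist force passes 120 N, or if a joint passes its speed limit or range.

ROBOT

A 7-joint arm with a two-finger parallel gripper is mounted at the origin on a cart in front of the work surface, level with it; the furniture and walls round the work are solid. World frame = base frame: x ahead of the robot, y to its left, z up, the work surface at z = 0. Lengths are in m, angles in rad, forces in N, time in s.
With the tool pointing down it reaches from about 0.4 to 0.85 m from the base axis. Payload 4.5 kg.
Tool frame: the origin (TCP) lies midway between the tips of the shut fingers; the grasp point (between the pads) lies 19 mm behind it (ctrl.pinch_z is the distance from the TCP to the grasp point, in m); z points along the fingers, y is the line along which they close (so a half turn about z gives the same grasp; the last joint's range is limited). The gripper opens to 88 mm and grips with 3 to 60 N. Pads are 18 mm wide; open, the fingers measure 123 mm over their backs; the gripper's body (75 mm by 187 mm) begins 45 mm behind the grasp point.
Start: joints at [1.266, 0.689, -0.195, 1.565, 0.157, 0.902, -0.215], TCP at [0.208, -0.589, 0.239] pointing down, gripper open.
Joint ranges: [-3.01, 3.01], [-0.46, 2.08], [-1.47, 1.51], [0.13, 2.56], [-1, 4.14], [0.04, 2.09], [-2.66, 2.66]. Speed limits (rad/s): [2.57, 2.57, 3.14, 3.14, 3.14, 3.14, 3.14].

INTERFACE

Orientations are given as a rotation vector (axis times angle).
In Python, from plant import ctrl gives the robot as it stands.
- The arm moves only by the tool arm_command, never from a script. Its argument "increments" is a list that holds one entry, the list of rows, each a list of 5 numbers: the shift along the tool's x, y, z in mm, then the turn about the tool's z in degrees, then the closure, from 0 (fully open) to 1 (shut). In form: [[[tx, ty, tz, roll, hand], ...]]. A call has 1 to 10 rows; each row is the pose to reach, as a shift and turn from the pose commanded when the call began, along the tool's axes at that moment; what a row does not reach only later rows make up. A row lasts 1/12 s, in which the tool goes at most 41.7 mm and 7.16 degrees, less where a joint would pass 70% of its speed; a pose out of reach is approached as far as the arm can. A call with a gripper value outside its range is refused whole. The fingers move at their own pace and stop on an object; "squeeze" is the grip in N (left out, the last holds). Time passes only in rows, so rows that repeat a pose let the fingers close. It gives the time, the measured TCP pose, the force, the opening and the grip force at its end, in the units of the state.
- ctrl.sense(): the state, without advancing time (a new reading comes with each control period).
- ctrl.snapshot(name): name is "scene" or "top" or "wrist"; returns a dict with "pixels" (420x560x3 uint8, blue, green, red), "mtx" (3x3 intrinsics, pixels), "world_to_cam" (4x4, takes a point from world to camera coordinates). Camera axes: x right, y down, z forward; pixel columns grow to the right and rows downward; lengths in m; the calibration is good to about 2 mm. A picture is of the moment at which its call begins. There is no depth.
- ctrl.close_job(): hands the job in; it is judged then, once.
The state is a dict: "time": time; "joint_positions": joint angles; "dq": joint speeds; "tau": joint torques, N m; "ee_pos": TCP position; "tcp_rot": TCP orientation; "force": force on the tool from outside, world axes, zero at the start; "torque": the same for the moment, N m; "opening": finger opening in m; "finger_force": force on a finger pad.
Only numpy, scipy, OpenCV 4.12 (cv2) and the standard library are available. Lean on these libraries where they do the work, as an engineer would, in place of code of your own. Each camera call takes 0.05 s, during which the arm holds its last target. There are 200 camera calls.

## Working session

There is one attempt and no reset: what is moved stays moved. The work goes in short steps, Python scripts to look and compute and a tool call to move; the robot and the scene stay as the last step left them, time stands still between calls to the robot, and variables do not carry over. Pictures are saved under pics/ and viewed, at most 10 in all, crops included, and the job is handed in when it is done.

Besides the shell and the picture viewer there is one more tool, called after "Emit:" by a JSON object that holds its "method" and its "body", one argument or row to a line. arm_command: Moves the arm, as the interface text tells. Its arguments: {"type":"object","properties":{"increments":{"type":"array"},"squeeze":{"type":"number"}},"required":["increments"]}

```bash
mkdir -p pics; ls; python3 - <<'E'
from plant import ctrl
import cv2,numpy as np
for n in ("scene","top"):
    s=ctrl.snapshot(n); cv2.imwrite(f"pics/{n}0.png",s["pixels"]); print(n,s["mtx"].round(1).tolist(),s["world_to_cam"].round(4).tolist())
print(ctrl.sense())
E
```

```text
pics
scene [[408.1, 0.0, 277.8], [0.0, 408.1, 212.4], [0.0, 0.0, 1.0]] [[-0.6495, -0.7603, 0.0058, 0.3185], [-0.3734, 0.3123, -0.8735, 0.3207], [0.6623, -0.5696, -0.4868, 0.4153], [0.0, 0.0, 0.0, 1.0]]
top [[493.6, 0.0, 270.0], [0.0, 493.6, 203.1], [0.0, 0.0, 1.0]] [[-0.0197, -0.9997, -0.0148, -0.0774], [-0.9965, 0.0208, -0.0814, 0.6214], [0.0817, 0.0132, -0.9966, 1.2435], [0.0, 0.0, 0.0, 1.0]]
{'time': 0.1, 'joint_positions': array([ 1.26578815,  0.68990968, -0.19453714,  1.56620883,  0.15733328,
        0.90250184, -0.21510459]), 'dq': array([-0.00073981, -0.00217429, -0.00116011, -0.00187625, -0.00056607,
       -0.00106507, -0.00043285]), 'tau': array([-2.20217982e-03, -5.28501177e+01, -1.27091311e+00, -1.53835309e+01,
       -5.24876872e-02,  2.01697752e-03,  4.39529833e-05]), 'ee_pos': array([ 0.20750362, -0.58896196,  0.23799301]), 'tcp_rot': array([-3.09503637e+00, -5.29547569e-01,  6.35299171e-04]), 'force': array([-0.42697376,  1.03757452,  0.42143994]), 'torque': array([ 0.00285855,  0.02416705, -0.02636022]), 'finger_force': 0.0, 'opening': 0.08842794238967172}
```

View pics/top0.png

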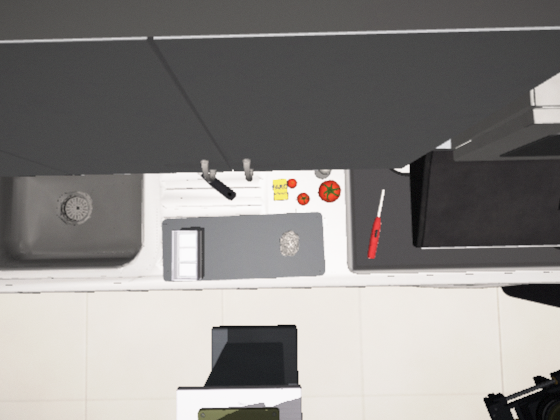

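View pics/scene0.png

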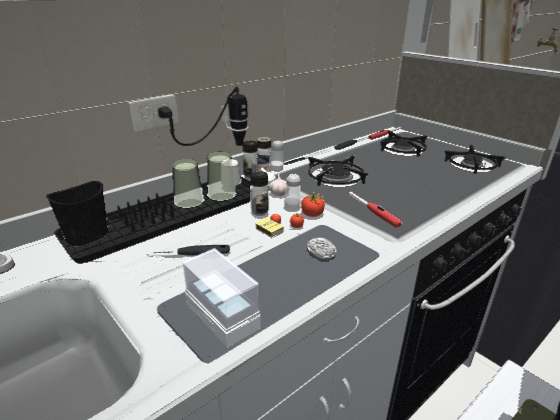

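```bash
cat > h.py <<'E'
from plant import ctrl
import cv2,numpy as np
from scipy.spatial.transform import Rotation as R
def ray(s,uv,z):
    M=s["world_to_cam"]; r=M[:3,:3].T; c=-r@M[:3,3]
    d=r@np.linalg.solve(s["mtx"],[uv[0],uv[1],1.]); return (c+d*(z-c[2])/d[2])
def crop(s,n,x,y,w,h,k): cv2.imwrite(f"pics/{n}.png",cv2.resize(s["pixels"][y:y+h,x:x+w],None,fx=k,fy=k,interpolation=cv2.INTER_CUBIC))
E
python3 - <<'E'
from h import *
s=ctrl.snapshot("top"); crop(s,"top1",150,190,200,110,4)
for uv in [(163,219),(322,213),(325,275),(163,281)]: print(ray(s,uv,.005).round(3))
print(R.from_rotvec(ctrl.sense()["tcp_rot"]).as_matrix().round(3))
s=ctrl.snapshot("scene"); crop(s,"sc1",150,230,140,120,5)
E
```

```text
[0.586 0.19  0.005]
[ 0.593 -0.224  0.005]
[ 0.433 -0.228  0.005]
[0.425 0.191 0.005]
[[ 0.943  0.332 -0.001]
 [ 0.332 -0.943  0.001]
 [-0.    -0.001 -1.   ]]
```

View pics/top1.png

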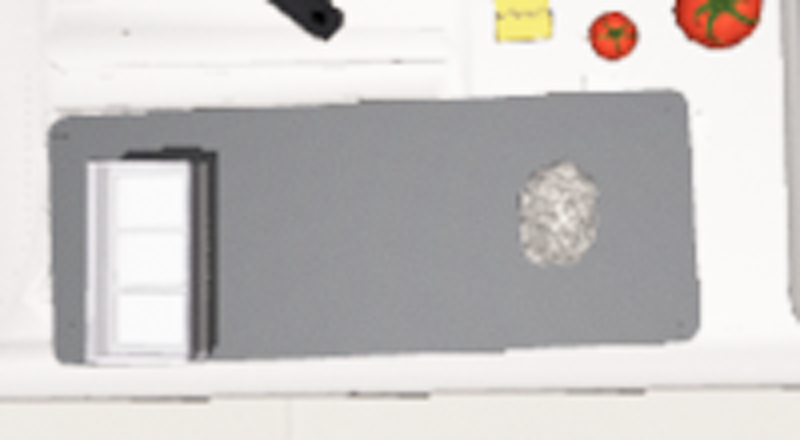

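View pics/sc1.png

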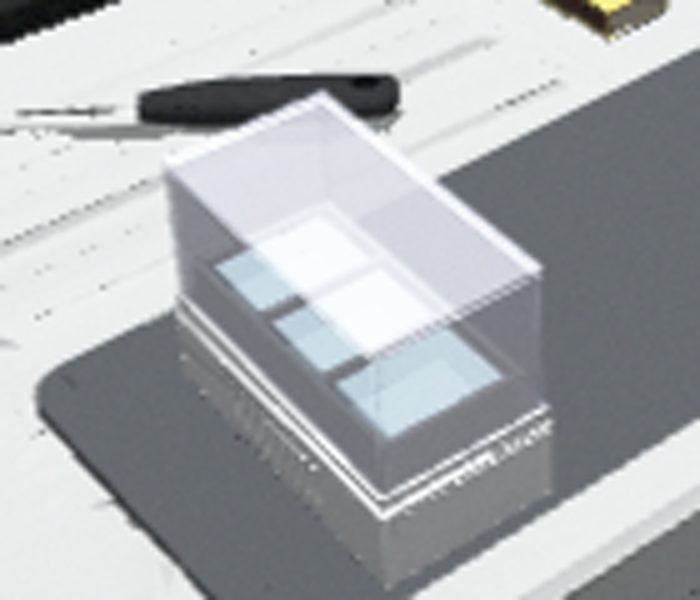

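```bash
python3 - <<'E'
from h import *
s=ctrl.snapshot("scene")
for uv in [(183,263),(214.4,249.4),(258.4,284),(224,301.6)]: print(ray(s,uv,.096).round(4))
print([ray(s,(150+a/5,230+b/5),.005).round(3) for a,b in [(388,588),(550,495)]])
s=ctrl.snapshot("top")
for uv in [(171.75,230.5),(171.25,280),(198.5,280),(197.5,230)]: print(ray(s,uv,.096).round(4))
print(ray(s,(150+558/4,190+215/4),.02))
E
```

```text
[0.5459 0.1502 0.096 ]
[0.5462 0.0916 0.096 ]
[0.4284 0.0912 0.096 ]
[0.4291 0.1513 0.096 ]
[array([0.43 , 0.151, 0.005]), array([0.428, 0.09 , 0.005])]
[0.5523 0.1482 0.096 ]
[0.4336 0.1498 0.096 ]
[0.4324 0.0843 0.096 ]
[0.5523 0.0857 0.096 ]
[ 0.51466952 -0.13777617  0.02      ]
```

Emit:
{"method": "arm_command", "body": {
  "increments": [
    [[341, -239, 0, -70, 0.2], [341, -239, 0, -70.6, 0.2], [341, -239, 0, -70.6, 0.2], [341, -239, 0, -70.6, 0.2], [341, -239, 0, -70.6, 0.2], [341, -239, 0, -70.6, 0.2], [341, -239, 0, -70.6, 0.2], [341, -239, 0, -70.6, 0.2], [341, -239, 0, -70.6, 0.2], [341, -239, 0, -70.6, 0.2]]
  ],
  "squeeze": 10
}}

```text
time: 1.13
ee_pos: [0.4508, -0.2491, 0.2389]
tcp_rot: [2.215, 2.228, -0.0]
force: [1.2, -0.4, 0.1]
opening: 0.0703
finger_force: 0.0
```

Emit:
{"method": "arm_command", "body": {
  "increments": [
    [[454, 38, 0, 0.3, 0.2], [454, 38, 0, 0.3, 0.2], [454, 38, 0, 0.3, 0.2], [454, 38, 0, 0.3, 0.2], [454, 38, 0, 0.3, 0.2], [454, 38, 0, 0.3, 0.2], [454, 38, 0, 0.3, 0.2], [454, 38, 0, 0.3, 0.2], [454, 38, 0, 0.3, 0.2], [454, 38, 0, 0.3, 0.2]]
  ]
}}

```text
time: 1.97
ee_pos: [0.4844, 0.1665, 0.2388]
tcp_rot: [2.227, 2.215, 0.0]
force: [1.7, -1.3, -0.4]
opening: 0.0705
finger_force: 0.0
```

Emit:
{"method": "arm_command", "body": {
  "increments": [
    [[40, 0, 0, 0, 0.2], [40, 0, 35, 0, 0.2], [40, 0, 70, 0, 0.2], [40, 0, 100, 0, 0.2], [40, 0, 130, 0, 0.2], [40, 0, 154, 0, 0.2], [40, 0, 154, 0, 0.2]]
  ]
}}

```text
time: 2.55
ee_pos: [0.4824, 0.2032, 0.0809]
tcp_rot: [-2.225, -2.216, 0.012]
force: [0.4, -0.4, 0.9]
opening: 0.0705
finger_force: 0.0
```

Emit:
{"method": "arm_command", "body": {
  "increments": [
    [[-20, 6, 0, 0, 0.2], [-34, 6, 0, 0, 0.2], [-37, 6, 0, 0, 0.2], [-40, 6, 0, 0, 0.2], [-42, 6, 0, 0, 0.2]]
  ]
}}

```text
time: 2.97
ee_pos: [0.491, 0.1625, 0.0857]
tcp_rot: [2.227, 2.215, 0.003]
force: [0.6, 0.5, -1.0]
opening: 0.0704
finger_force: 0.0
```

Emit:
{"method": "arm_command", "body": {
  "increments": [
    [[-3.5, 0, -1.5, 0, 0.2], [-7, 0, -4, 0, 0.2], [-11, 0, -7, 0, 0.2], [-15, 0, -9.5, 0, 0.2], [-19, 0, -11.5, 0, 0.2], [-23, 0, -13.5, 0, 0.2], [-27, 0, -15, 0, 0.2], [-31, 0, -17, 0, 0.2]]
  ]
}}

```text
time: 3.63
ee_pos: [0.4905, 0.1313, 0.102]
tcp_rot: [2.227, 2.216, 0.001]
force: [0.6, 0.8, 1.4]
opening: 0.0704
finger_force: 0.6
```

```bash
python3 - <<'E'
from h import *
a=ctrl.snapshot("scene"); A=cv2.resize(a["pixels"][190:370,130:330],None,fx=3,fy=3); cv2.imwrite("pics/t1.png",A)
E
```

```text
(no output)
```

View pics/t1.png

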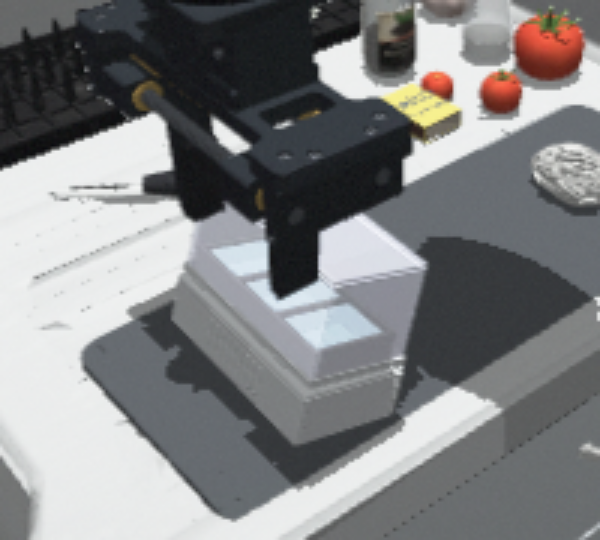

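Emit:
{"method": "arm_command", "body": {
  "increments": [
    [[-4, 0, -1, 0, 0.2], [-8, 0, -2.3, 0, 0.2], [-12, 0, -3.2, 0, 0.2], [-16, 0, -4, 0, 0.2], [-20, 0, -4.5, 0, 0.2], [-24, 0, -5, 0, 0.2], [-28, 0, -5, 0, 0.2], [-32, 0, -5, 0, 0.2], [-36, 0, -5, 0, 0.2], [-40, 0, -5, 0, 0.2]]
  ]
}}

```text
time: 4.52
ee_pos: [0.49, 0.0908, 0.1065]
tcp_rot: [-2.227, -2.216, 0.001]
force: [1.3, -0.2, 0.4]
opening: 0.0704
finger_force: 0.0
```

Emit:
{"method": "arm_command", "body": {
  "increments": [
    [[-5, 0, 1, 0, 0.2], [-10, 0, 2, 0, 0.2], [-12, 0, 2, 0, 0.2], [-12, 0, -20, 0, 0.2], [0, 0, -50, 0, 0.2], [40, 0, -50, 0, 0.2], [80, 0, -50, 0, 0.2], [100, 0, -50, 0, 0.2], [100, 0, -50, 0, 0.2]]
  ]
}}

```text
time: 5.27
ee_pos: [0.4904, 0.1986, 0.1575]
tcp_rot: [-2.216, -2.222, -0.009]
force: [0.9, 1.2, -0.2]
opening: 0.0703
finger_force: 0.0
```

```bash
python3 - <<'E'
from h import *
a=ctrl.snapshot("scene"); A=cv2.resize(a["pixels"][200:370,130:330],None,fx=4,fy=3.5); A=cv2.resize(a["pixels"][210:360,130:330],None,fx=4,fy=4); cv2.imwrite("pics/t2.png",A)
E
```

```text
(no output)
```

View pics/t2.png

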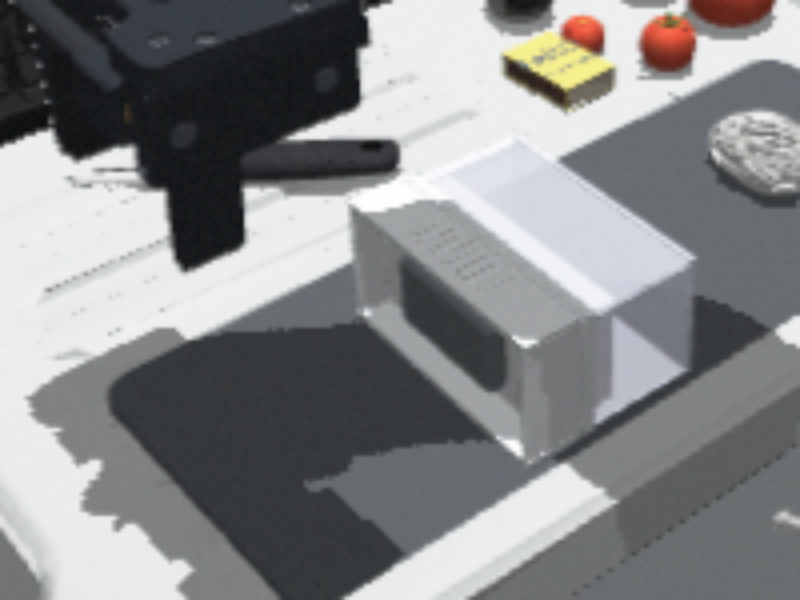

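```bash
python3 - <<'E'
from h import *
s=ctrl.snapshot("scene")
for u,v,z in [(352,205,.069),(527,347,.069),(517,138,.067),(693,260,.067),(530,463,.005)]: print(ray(s,(130+u/4,210+v/4),z).round(4))
E
```

```text
[0.5468 0.0862 0.069 ]
[0.4279 0.0857 0.069 ]
[ 0.5444 -0.0012  0.067 ]
[ 0.4278 -0.0007  0.067 ]
[0.4314 0.0825 0.005 ]
```

Emit:
{"method": "arm_command", "body": {
  "increments": [
    [[-30, -1, 30, 0, 0.17], [-60, -1, 60, 0, 0.17], [-75, -1, 85, 0, 0.17], [-85, -1, 98, 0, 0.17], [-92, -1, 98, 0, 0.17], [-96, -1, 98, 0, 0.17], [-99, -1, 98, 0, 0.17], [-101, -1, 98, 0, 0.17], [-101, -1, 98, 0, 0.17]]
  ]
}}

```text
time: 6.12
ee_pos: [0.4896, 0.0914, 0.0597]
tcp_rot: [-2.226, -2.216, -0.004]
force: [-0.7, 1.3, -1.0]
opening: 0.0731
finger_force: 0.8
```

Emit:
{"method": "arm_command", "body": {
  "increments": [
    [[-3, 0, -3.5, 0, 0.17], [-6, 0, -7, 0, 0.17], [-9, 0, -11, 0, 0.17], [-12.5, 0, -14.5, 0, 0.17], [-16, 0, -18, 0, 0.17], [-20, 0, -21.5, 0, 0.17], [-23.5, 0, -24.5, 0, 0.17], [-27.5, 0, -27.5, 0, 0.17]]
  ]
}}

```text
time: 6.78
ee_pos: [0.4896, 0.0626, 0.0868]
tcp_rot: [2.226, 2.215, 0.001]
force: [0.1, 3.1, 3.2]
opening: 0.0733
finger_force: 1.6
```

```bash
python3 - <<'E'
from h import *
a=ctrl.snapshot("scene"); A=cv2.resize(a["pixels"][200:340,160:350],None,fx=4,fy=4); cv2.imwrite("pics/t3.png",A)
E
```

```text
(no output)
```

View pics/t3.png

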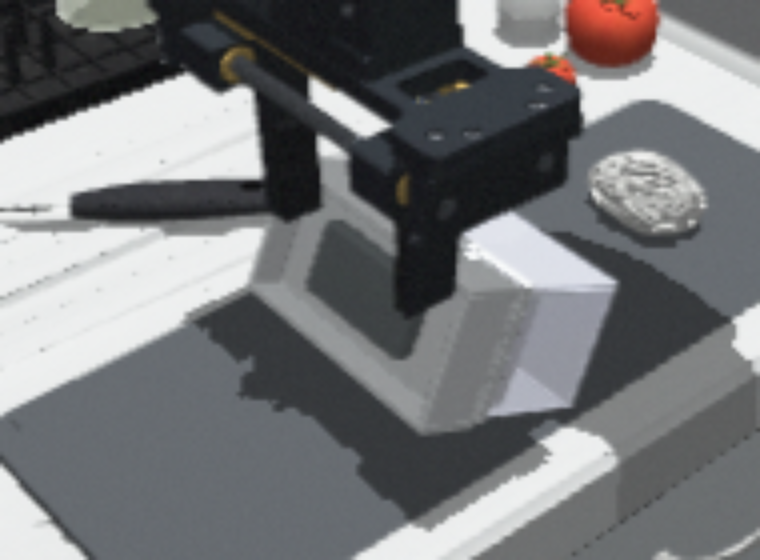

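Emit:
{"method": "arm_command", "body": {
  "increments": [
    [[-4, 0, -2.7, 0, 0.17], [-8, 0, -5.2, 0, 0.17], [-12.5, 0, -7.5, 0, 0.17], [-17, 0, -9.6, 0, 0.17], [-21.5, 0, -11.5, 0, 0.17], [-26, 0, -13.3, 0, 0.17], [-30.5, 0, -15, 0, 0.17], [-35, 0, -16.2, 0, 0.17], [-39.5, 0, -17.5, 0, 0.17], [-44, 0, -18.5, 0, 0.17]]
  ]
}}

```text
time: 7.67
ee_pos: [0.4886, 0.0183, 0.1048]
tcp_rot: [2.227, 2.216, -0.001]
force: [0.7, -0.2, 0.1]
opening: 0.0731
finger_force: 0.2
```

Emit:
{"method": "arm_command", "body": {
  "increments": [
    [[-5, 0, -0.8, 0, 0.17], [-10, 0, -1.4, 0, 0.17], [-14, 0, -1.7, 0, 0.17], [-18, 0, -1.7, 0, 0.17], [-22, 0, -1.5, 0, 0.17], [-26, 0, -1.2, 0, 0.17], [-30, 0, -0.5, 0, 0.17]]
  ]
}}

```text
time: 8.25
ee_pos: [0.4887, -0.0114, 0.1052]
tcp_rot: [2.227, 2.216, 0.0]
force: [-0.1, 0.5, 1.0]
opening: 0.073
finger_force: 0.0
```

```bash
python3 - <<'E'
from h import *
a=ctrl.snapshot("scene"); A=cv2.resize(a["pixels"][200:340,180:370],None,fx=4,fy=4); cv2.imwrite("pics/t4.png",A)
E
```

```text
(no output)
```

View pics/t4.png

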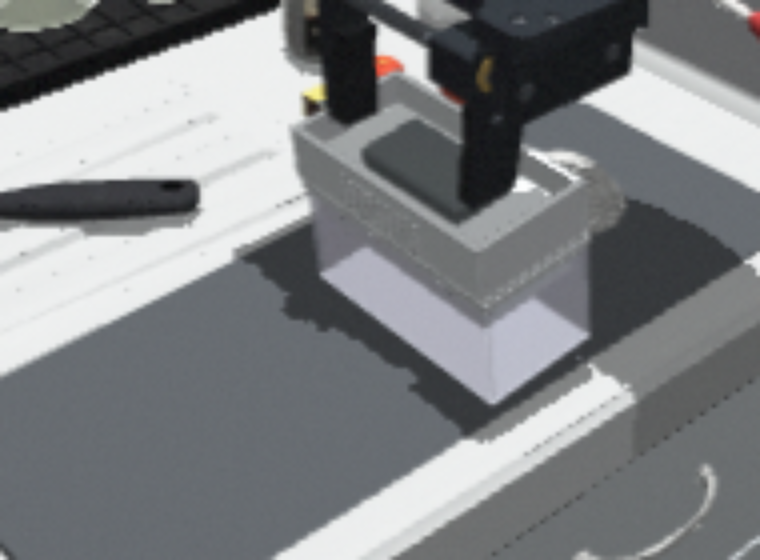

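Emit:
{"method": "arm_command", "body": {
  "increments": [
    [[0, 0, -30, 0, 0.17], [0, 0, -45, 0, 1], [0, 0, -45, 0, 1], [0, 0, -45, 0, 1], [0, 0, -45, 0, 1], [0, 0, -45, 0, 1]]
  ]
}}

```text
time: 8.8
ee_pos: [0.4881, -0.0112, 0.1493]
tcp_rot: [-2.226, -2.215, 0.002]
force: [-0.4, -0.5, 0.5]
opening: 0.0419
finger_force: 0.0
```

```bash
python3 - <<'E'
from h import *
s=ctrl.snapshot("scene")
for u,v,z in [(475,250,.096),(293,127,.096),(588,182,.096),(492,405,.005),(590,340,.005),(320,280,.005)]: print(ray(s,(180+u/4,200+v/4),z).round(4))
w=ctrl.snapshot("wrist"); cv2.imwrite("pics/w1.png",w["pixels"])
for p in [(.489,-.035,.092)]: 
  q=w["world_to_cam"]@np.array([*p,1]); q=w["mtx"]@q[:3]; print(q/q[2])
E
```

```text
[0.4291 0.0093 0.096 ]
[0.5488 0.0083 0.096 ]
[ 0.4338 -0.0604  0.096 ]
[ 0.4316 -0.0069  0.005 ]
[ 0.4346 -0.0711  0.005 ]
[ 0.5485 -0.005   0.005 ]
[280.06519676 257.61128238   1.        ]
```

View pics/w1.png

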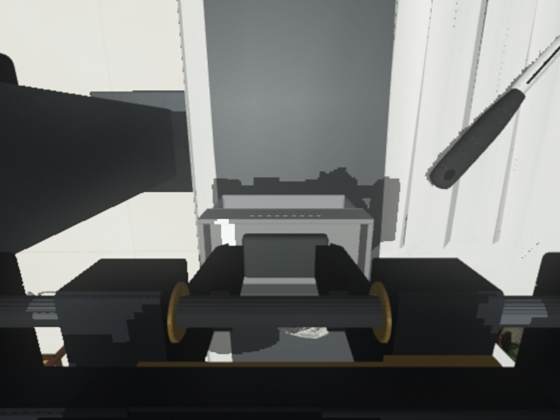

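```bash
python3 - <<'E'
from h import *
w=ctrl.snapshot("wrist")
for u,v,z in [(198,219,.096),(373,218,.096),(205,208,.096),(217,195,.005),(345,195,.005)]: print(ray(w,(u,v),z).round(4))
print("front rim pred")
for p in [(.427,-.003,.096),(.551,-.003,.096),(.427,-.003,.066),(.489,-.035,.092),(.457,-.018,.092),(.457,-.052,.092),(.43,-.005,.005),(.55,-.005,.005),(.427,.009,.096)]:
  q=w["world_to_cam"]@np.array([*p,1]); q=w["mtx"]@q[:3]; print(p,(q/q[2])[:2].round(1))
E
```

```text
[ 0.4319 -0.0035  0.096 ]
[ 0.554  -0.0034  0.096 ]
[0.4374 0.0045 0.096 ]
[ 0.4267 -0.0071  0.005 ]
[ 0.554  -0.0077  0.005 ]
front rim pred
(0.427, -0.003, 0.096) [191.  218.4]
(0.551, -0.003, 0.096) [368.7 217.5]
(0.427, -0.003, 0.066) [201.7 207.1]
(0.489, -0.035, 0.092) [279.9 257.7]
(0.457, -0.018, 0.092) [235.7 236.3]
(0.457, -0.052, 0.092) [237.7 278.5]
(0.43, -0.005, 0.005) [220.2 193. ]
(0.55, -0.005, 0.005) [341.1 192.3]
(0.427, 0.009, 0.096) [189.5 201.7]
```

Emit:
{"method": "arm_command", "body": {
  "increments": [
    [[-24, 3, 0, 0, 1], [-24, 3, 15, 0, 1], [-24, 3, 30, 0, 1], [-24, 3, 45, 0, 1], [-24, 3, 50, 0, 1], [-24, 3, 50, 0, 1], [-24, 3, 50, 0, 1]]
  ]
}}

```text
time: 9.53
ee_pos: [0.4915, -0.0348, 0.1002]
tcp_rot: [-2.226, -2.216, 0.001]
force: [0.9, 0.2, 0.4]
opening: 0.0006
finger_force: 0.0
```

Emit:
{"method": "arm_command", "body": {
  "increments": [
    [[0, 0, 3, 0, 1], [0, 0, 6, 0, 1], [0, 0, 8, 0, 1], [0, 0, 10, 0, 1], [0, 0, 12, 0, 1], [0, 0, 14, 0, 1], [0, 0, 16, 0, 1]]
  ]
}}

```text
time: 10.12
ee_pos: [0.4919, -0.0351, 0.0843]
tcp_rot: [2.227, 2.215, 0.001]
force: [0.4, 0.2, 4.7]
opening: 0.0005
finger_force: 2.2
```

Emit:
{"method": "arm_command", "body": {
  "increments": [
    [[0, 0, 1, 0, 1], [0, 0, 2, 0, 1], [0, 0, 2, 0, 1], [0, 0, 2, 0, 1]]
  ]
}}

```text
time: 10.45
ee_pos: [0.4919, -0.0351, 0.0833]
tcp_rot: [2.226, 2.215, 0.001]
force: [-2.1, -0.4, 14.9]
opening: 0.0004
finger_force: 7.8
```

Emit:
{"method": "arm_command", "body": {
  "increments": [
    [[0, 0, 1.5, 0, 1], [0, 0, 1.5, 0, 1], [0, 0, 1.5, 0, 1]]
  ]
}}

```text
time: 10.7
ee_pos: [0.4919, -0.0351, 0.0831]
tcp_rot: [2.225, 2.214, 0.001]
force: [-5.1, -0.4, 29.7]
opening: 0.0006
finger_force: 15.1
```

Emit:
{"method": "arm_command", "body": {
  "increments": [
    [[0, 0, -6, 0, 1], [0, 0, -12, 0, 1], [0, 0, -20, 0, 1], [0, 0, -40, 0, 1], [0, 0, -75, 0, 0], [0, 0, -75, 30, 0], [0, 0, -75, 45, 0], [0, 0, -75, 60, 0], [0, 0, -75, 75, 0], [0, 0, -75, 90, 0]]
  ]
}}

```text
time: 11.53
ee_pos: [0.4912, -0.0351, 0.1557]
tcp_rot: [-2.804, -1.415, 0.001]
force: [0.6, -0.1, -0.8]
opening: 0.0384
finger_force: 0.0
```

Emit:
{"method": "arm_command", "body": {
  "increments": [
    [[0, 0, 0, 51, 0], [0, 0, 0, 51, 0], [0, 0, 0, 51, 0], [0, 0, 0, 51, 0], [0, 0, 0, 51, 0], [0, 0, 0, 51, 0], [0, 0, 0, 51, 0], [0, 0, 0, 51, 0], [0, 0, 0, 51, 0]]
  ]
}}

```text
time: 12.28
ee_pos: [0.4913, -0.0349, 0.1556]
tcp_rot: [3.14, 0.084, -0.001]
force: [-0.1, 0.5, 0.3]
opening: 0.088
finger_force: 0.0
```

```bash
python3 - <<'E'
from h import *
st=ctrl.sense(); m=R.from_rotvec(st["tcp_rot"]).as_matrix(); print(m.round(3),st["ee_pos"].round(4),st["opening"],st["joint_positions"].round(2))
E
```

```text
[[ 0.999  0.053 -0.001]
 [ 0.053 -0.999 -0.   ]
 [-0.001  0.    -1.   ]] [ 0.4913 -0.0349  0.1556] 0.08795904423205812 [ 0.01  0.65 -0.05  2.04  0.07  0.45 -1.62]
```

Emit:
{"method": "arm_command", "body": {
  "increments": [
    [[0, 0, 20, 3, 0], [0, 0, 50, 3, 0], [0, 0, 75, 3, 0], [0, 0, 85, 3, 0], [0, 0, 85, 3, 0], [0, 0, 85, 3, 0.1], [0, 0, 85, 3, 0.2], [0, 0, 85, 3, 0.4], [0, 0, 85, 3, 0.5], [0, 0, 85, 3, 0.5]]
  ],
  "squeeze": 12
}}

```text
time: 13.12
ee_pos: [0.4924, -0.0355, 0.0718]
tcp_rot: [3.141, -0.003, 0.004]
force: [-0.3, -1.0, 6.5]
opening: 0.0641
finger_force: 12.0
```

Emit:
{"method": "arm_command", "body": {
  "increments": [
    [[0, 0, 0, 0, 0.5], [0, 0, 0, 0, 0.5], [0, 0, 0, 0, 0.5]]
  ]
}}

```text
time: 13.37
ee_pos: [0.4924, -0.0355, 0.0718]
tcp_rot: [3.141, -0.003, 0.004]
force: [0.6, -0.1, 7.5]
opening: 0.0642
finger_force: 12.0
```

Emit:
{"method": "arm_command", "body": {
  "increments": [
    [[0, 0, -2, 0, 0.5], [0, 0, -5, 0, 0.5], [0, 0, -9, 0, 0.5], [0, 0, -13, 0, 0.5], [0, 0, -17, 0, 0.5], [0, 0, -22, 0, 0.5], [0, 0, -27, 0, 0.5], [0, 0, -32, 0, 0.5], [0, 0, -40, 0, 0.5], [0, 0, -50, 0, 0.5]]
  ]
}}

```text
time: 14.2
ee_pos: [0.4913, -0.0348, 0.1213]
tcp_rot: [-3.141, 0.002, 0.001]
force: [0.3, 0.6, -2.5]
opening: 0.0639
finger_force: 12.0
```

```bash
python3 - <<'E'
from h import *
a=ctrl.snapshot("scene"); A=cv2.resize(a["pixels"][180:330,190:380],None,fx=4,fy=4); cv2.imwrite("pics/t5.png",A)
E
```

```text
(no output)
```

View pics/t5.png

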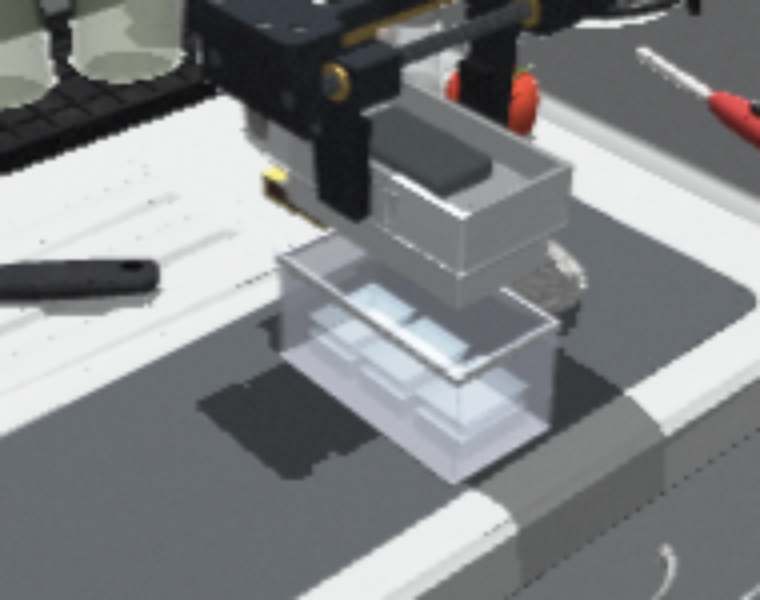

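Emit:
{"method": "arm_command", "body": {
  "increments": [
    [[0, 0, -15, 0, 0.5], [8, -30, -15, 0, 0.5], [16, -60, -15, 0, 0.5], [16, -90, -15, 0, 0.5], [16, -120, -15, 0, 0.5], [16, -150, 0, 0, 0.5], [16, -150, 25, 0, 0.5], [16, -150, 50, 0, 0.5], [16, -150, 65, 0, 0.5], [16, -150, 75, 0, 0.5]]
  ]
}}

```text
time: 15.08
ee_pos: [0.5071, 0.1151, 0.0444]
tcp_rot: [3.141, -0.002, -0.003]
force: [0.1, 0.3, -2.1]
opening: 0.0643
finger_force: 12.0
```

Emit:
{"method": "arm_command", "body": {
  "increments": [
    [[0, 0, 3, 0, 0.5], [0, 0, 6, 0, 0.5], [0, 0, 9, 0, 0.5], [0, 0, 11, 0, 0.5], [0, 0, 12.5, 0, 0.5], [0, 0, 12.5, 0, 0.5]]
  ]
}}

```text
time: 15.58
ee_pos: [0.5081, 0.1149, 0.0335]
tcp_rot: [-3.141, 0.003, -0.001]
force: [-0.9, -0.9, -1.5]
opening: 0.0638
finger_force: 12.0
```

Emit:
{"method": "arm_command", "body": {
  "increments": [
    [[0, 0, 1, 0, 0.5], [0, 0, 2, 0, 0.5], [0, 0, 2, 0, 0.5]]
  ]
}}

```text
time: 15.83
ee_pos: [0.5079, 0.1149, 0.0312]
tcp_rot: [3.142, -0.003, 0.0]
force: [-0.1, 0.9, -1.7]
opening: 0.0637
finger_force: 12.0
```

Emit:
{"method": "arm_command", "body": {
  "increments": [
    [[0, 0, 1, 0, 0.5], [0, 0, 2, 0, 0.5], [0, 0, 3, 0, 0.5], [0, 0, 3, 0, 0.5]]
  ]
}}

```text
time: 16.17
ee_pos: [0.5081, 0.1148, 0.0298]
tcp_rot: [3.142, -0.003, 0.002]
force: [-1.5, -1.0, 14.9]
opening: 0.0639
finger_force: 12.0
```

Touched down; release and rise.

Emit:
{"method": "arm_command", "body": {
  "increments": [
    [[0, 0, -1.5, 0, 0.5], [0, 0, -1.5, 0, 0.2], [0, 0, -1.5, 0, 0], [0, 0, -1.5, 0, 0], [0, 0, -1.5, 0, 0], [0, 0, -1.5, 0, 0], [0, 0, -20, 0, 0], [0, 0, -60, 0, 0], [0, 0, -100, 0, 0], [0, 0, -140, 0, 0]]
  ]
}}

```text
time: 17.0
ee_pos: [0.5071, 0.1147, 0.1693]
tcp_rot: [3.141, -0.003, -0.003]
force: [0.6, -0.7, 0.6]
opening: 0.0879
finger_force: 0.0
```

Emit:
{"method": "arm_command", "body": {
  "increments": [
    [[0, 0, -40, 0, 0], [0, 0, -40, 0, 0], [0, 0, -40, 0, 0], [0, 0, -40, 0, 0]]
  ]
}}

```text
time: 17.33
ee_pos: [0.5072, 0.1148, 0.2077]
tcp_rot: [3.141, -0.003, -0.002]
force: [-0.6, -0.1, -0.6]
opening: 0.0877
finger_force: 0.0
```

```bash
python3 - <<'E'
from h import *
# verify without viewing: outline of tray top in scene image (brightness contrast) at predicted corners
s=ctrl.snapshot("scene"); w=ctrl.snapshot("wrist")
def pr(s,p):
  q=s["mtx"]@(s["world_to_cam"]@np.array([*p,1]))[:3]; return (q/q[2])[:2]
for (x,y) in [(.446,.147),(.57,.147),(.57,.083),(.446,.083)]: print(pr(s,(x,y,.055)).round(1),pr(s,(x,y,.055)).round(1))
g=cv2.cvtColor(s["pixels"],cv2.COLOR_BGR2GRAY)
# sample profiles across near (x-) and +y top edges
for p0,p1 in [((.508,.175,.055),(.508,.13,.055)),((.42,.115,.055),(.47,.115,.055))]:
  print([int(g[tuple(np.round(pr(s,np.array(p0)+t*(np.array(p1)-p0))).astype(int)[::-1])]) for t in np.linspace(0,1,16)])
print(ctrl.sense()["time"],ctrl.sense()["ee_pos"],ctrl.sense()["opening"])
E
```

```text
[221.6 315.8] [221.6 315.8]
[180.2 275.6] [180.2 275.6]
[212.8 261.1] [212.8 261.1]
[256. 297.] [256. 297.]
[57, 55, 57, 87, 110, 119, 116, 112, 114, 121, 176, 162, 82, 71, 76, 79]
[132, 138, 131, 131, 132, 134, 133, 149, 253, 249, 253, 253, 253, 107, 73, 118]
17.4333 [0.50662757 0.11463129 0.20656282] 0.08754266283310032
```

```bash
python3 -c "
from plant import ctrl
print(ctrl.close_job())"
```

```text
the job is handed in; nothing more can be done
None
```

The job is handed in at about 17 s: the box stands upright on the mat with all three ice blocks in it, and the empty tray lies mouth-down on the mat beside it. The tray's final placing was checked only from its edges in the camera image, because the ten picture views were used up.

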